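# Call a refill for the two empty picking bins

## Task

Two of the four blue picking bins on the bench are empty. With the fingertips, gently press in the orange button in front of each empty bin, all the way to its stop so that it stays in, in either order, then withdraw clear of everything. Leave the buttons of the two stocked bins out, and do not lift or shift any bin, its contents, or the jar and wrench on the bench.

Things in the scene. Friction and masses are not known exactly. Their poses are not given: they have to be found in the camera images.
- bin_a: EMPTY bin. Loose station, 0.8 kg: grey base 270 x 120 x 8 mm; behind, a blue open bin 160 x 110 mm, centre at x = +45 mm, walls 4 mm thick up to z = 88 mm, front lip (x = -35 mm) up to 44 mm; in front, a white button unit 64 x 70 mm, top at 30 mm, button axis at x = -95 mm. Origin: centre of the base's underside; x from button to bin, z up.
- bin_b: EMPTY bin. Station of the same build and axes as bin_a.
- bin_c: STOCKED bin, holding two brass pipe elbows. Station of the same build and axes as bin_a.
- bin_d: STOCKED bin, holding two red handwheels. Station of the same build and axes as bin_a.
- button_a (a joint): Latching orange push button of bin_a: round, 26 mm across, in a black collar 38 mm across, 31 mm above the bench. Value: travel pushed in; 0 m = out (flat top 49 mm above the bench), 0.010 m = fully in at its stop (top 39 mm). Slides down under 3 to 4 N, stays where left; may start up to 1 mm in. Its soft cap gives a further 1 mm per 2.5 N, up to 5 mm, and springs back.
- button_b (a joint): Latching orange push button of bin_b, same as button_a: 0 m = fully out, 0.010 m = fully in.
- button_c (a joint): Latching orange push button of bin_c, same as button_a: 0 m = fully out, 0.010 m = fully in.
- button_d (a joint): Latching orange push button of bin_d, same as button_a: 0 m = fully out, 0.010 m = fully in.
- button_a_top (a point): Centre of the flat top of bin_a's orange button; moves down with it. z is up, along the button's axis.
- button_b_top (a point): Centre of the flat top of bin_b's orange button; moves down with it. z is up, along the button's axis.
- button_c_top (a point): Centre of the flat top of bin_c's orange button; moves down with it. z is up, along the button's axis.
- button_d_top (a point): Centre of the flat top of bin_d's orange button; moves down with it. z is up, along the button's axis.
- elbow_0: Brass 90 degree pipe elbow, about 66 x 54 x 32 mm, lying loose in bin_c. Origin near the middle of its underside.
- elbow_1: Brass 90 degree pipe elbow, about 66 x 54 x 32 mm, lying loose in bin_c. Origin near the middle of its underside.
- wheel_0: Red round handwheel, 60 mm across and 28 mm high, lying loose in bin_d. Origin: centre of its underside.
- wheel_1: Red round handwheel, 60 mm across and 28 mm high, lying loose in bin_d. Origin: centre of its underside.
- jar: Closed jar with black lid, 64 mm across, 85 mm high, standing loose on the bench to the robot's right of the stations. Origin: centre of its underside.
- wrench: Steel wrench 170 mm long, lying loose on the bench to the robot's left of the stations. Origin: middle of its underside, x along its length.

How it is judged:
At the end, for the whole second after the job is handed in: Both empty bins' buttons are pushed in by more than 8 of their 10 mm, both stocked bins' buttons by less than 3 mm; every bin, its contents, the jar and the wrench are within 20 mm of where they began, the bins at rest (value of joint each of button_a, button_b above 0.008 m and value of joint each of button_c, button_d below 0.003 m and distance of each of bin_a, bin_b, bin_c, bin_d, elbow_0, elbow_1, wheel_0, wheel_1, jar, wrench from where it was at the start of the episode below 0.02 m and linear speed of each of bin_a, bin_b, bin_c, bin_d below 0.02 m/s); the robot touches nothing.
It fails at once if a stocked bin's button is pressed (3 mm or more) (value of joint any of button_c, button_d above 0.003 m).
It fails at once if an empty bin's station is pressed hard (over 40 N) (contact force between any of the arm, the fingers and bin_a above 40 N or contact force between any of the arm, the fingers and bin_b above 40 N).
It fails at once if a bin is lifted (10 mm) or shifted by more than 20 mm (distance of any of bin_a, bin_b, bin_c, bin_d from where it was at the start of the episode above 0.02 m or height (world z) of any of bin_a, bin_b, bin_c, bin_d above 0.01 m).
It fails at once if a bin's contents, the jar or the wrench are moved by more than 20 mm (distance of any of elbow_0, elbow_1, wheel_0, wheel_1, jar, wrench from where it was at the start of the episode above 0.02 m).
It also fails if it takes over 34 s, if anything falls off the work surface, if the arm or the gripper's body presses on something with over 40 N, if the wrist force passes 120 N, or if a joint passes its speed limit or range.

## Robot

A 6-joint arm with a two-finger parallel gripper is mounted at the origin on the work surface. World frame = base frame: x ahead of the robot, y to its left, z up, the work surface at z = 0. Lengths are in m, angles in rad, forces in N, time in s.
With the tool pointing down it reaches from about 0.35 to 0.925 m from the base axis. Payload 6.4 kg.
Tool frame: the origin (TCP) lies at the very end of the fingers, on their centre line; the grasp point (between the pads) lies robot.grip_point_offset behind it (robot.grip_point_offset is the distance from the TCP to the grasp point, in m); y points along the fingers, x is the direction in which the jaws open and shut, and the axes are right-handed (so a half turn about y gives the same grasp; the last joint's range is limited). The gripper opens to 85 mm and grips with 20 to 120 N. Pads are 22 mm wide; open, the fingers measure 114 mm over their backs; the gripper's body (76 mm by 85 mm) begins 54 mm behind the grasp point. The pads swing forward as they close: fully open they stand 13 mm farther back than shut.
Start: joints at [0.985, 0.245, 1.558, -0, 1.339, -0.174], TCP at [0.26, 0.596, 0.231] pointing down, gripper open.
Joint ranges: [-3.13, 3.13], [-1.02, 2.26], [0.13, 2.54], [-0.95, 4.09], [0.21, 2.88], [-2.74, 2.74]. Speed limits (rad/s): [2.57, 2.57, 3.14, 3.14, 3.14, 3.14].

## Interface

Orientations are given as a unit quaternion [w, x, y, z].
In Python, from cell import robot, vision gives the robot as it stands.
- The arm moves only by the tool move_arm, never from a script. Its argument "steps" is a list of rows, each a list of 5 numbers: the closure in counts, from 0 (fully open) to 255 (shut), then the shift along the tool's x, y, z in mm, then the turn about the tool's y in degrees. In form: [[grip, x, y, z, roll], ...]. A call has 1 to 12 rows; each row is the pose to reach, as a shift and turn from the pose commanded when the call began, along the tool's axes at that moment; what a row does not reach only later rows make up. A row lasts 1/10 s, in which the tool goes at most 50 mm and 8.59 degrees, less where a joint would pass 70% of its speed; a pose out of reach is approached as far as the arm can. A call with a gripper value outside its range is refused whole. The fingers move at their own pace and stop on an object; "newtons" is the grip in N (left out, the last holds). Time passes only in rows, so rows that repeat a pose let the fingers close. It gives the time, the measured TCP pose, the force and the opening at its end, in the units of the state.
- robot.state(): the state, without advancing time (a new reading comes with each control period).
- vision.camera(name): name is "side" or "top" or "wrist"; returns the picture (384x512x3 uint8, red, green, blue); there is no depth.
- vision.camera_info(name): a dict with "K" (3x3 intrinsics, pixels), "rvec" (rotation vector, rad) and "tvec" (3), from world to camera coordinates, as OpenCV has them; the wrist camera has in their place "hand_eye" (4x4, takes a point from camera to tool coordinates, whose origin is the TCP and whose axes are the tool frame's). Camera axes: x right, y down, z forward; pixel columns grow to the right and rows downward; lengths in m; the calibration is good to about 2 mm. A picture is of the moment at which its call begins: read the wrist's pose just before it. camera_info takes no time and is no camera call.
- robot.close_job(): hands the job in, once; it reports no verdict.
The state is a dict: "time_s": time; "q": joint angles; "joint_velocities": joint speeds; "joint_torque": joint torques, N m; "position": TCP position; "eef_rot": TCP orientation; "force": force on the tool from outside, world axes, zero at the start; "wrist_torque": the same for the moment, N m; "width": finger opening in m.
Only numpy, scipy, OpenCV 4.12 (cv2) and the standard library are available. Lean on these libraries where they do the work, as an engineer would, in place of code of your own. Each camera call takes 0.05 s, during which the arm holds its last target.

## Working session

There is one attempt and no reset: what is moved stays moved. The work goes in short steps, Python scripts to look and compute and a tool call to move; the robot and the scene stay as the last step left them, time stands still between calls to the robot, and variables do not carry over. Pictures are saved under pics/ and viewed, and the job is handed in when it is done.

Besides the shell and the picture viewer there is one more tool, called after ">>>" as name(argument=value, ...), one argument or row to a line, values as JSON. move_arm: Moves the arm, as the interface text tells. Its arguments: {"type":"object","properties":{"steps":{"type":"array"},"newtons":{"type":"number"}},"required":["steps"]}

```bash
mkdir -p pics; ls
python3 - <<'E'
from cell import robot, vision
import cv2,json
for n in ("top","side"):
    im=vision.camera(n); cv2.imwrite(f"pics/{n}0.png",im[:,:,::-1])
for n in ("top","side","wrist"): print(n,vision.camera_info(n))
s=robot.state(); print(s, robot.grip_point_offset)
E
```

```text
pics
top {'K': array([[370.45311796,   0.        , 253.66133692],
       [  0.        , 370.45311796, 191.90163966],
       [  0.        ,   0.        ,   1.        ]]), 'rvec': array([ 2.1378973 , -2.12618058,  0.18825552]), 'tvec': array([-0.02077164,  0.58111639,  1.09982008])}
side {'K': array([[466.10148142,   0.        , 258.54468103],
       [  0.        , 466.10148142, 185.65733601],
       [  0.        ,   0.        ,   1.        ]]), 'rvec': array([ 2.06833006, -0.03295005,  0.05213563]), 'tvec': array([-0.59172397,  0.05829242,  1.36102467])}
wrist {'K': array([[306.10595007,   0.        , 258.42689273],
       [  0.        , 306.10595007, 192.77732302],
       [  0.        ,   0.        ,   1.        ]]), 'hand_eye': array([[ 9.99999782e-01,  4.76510042e-04,  4.58085172e-04,
         2.88437358e-04],
       [-3.16102465e-04, -2.63887793e-01,  9.64553333e-01,
        -1.42823082e-01],
       [ 5.80502434e-04, -9.64553267e-01, -2.63887585e-01,
         6.68653314e-02],
       [ 0.00000000e+00,  0.00000000e+00,  0.00000000e+00,
         1.00000000e+00]])}
{'time_s': 0.1, 'q': array([ 9.84887447e-01,  2.45764024e-01,  1.55889668e+00,  4.44357149e-05,
        1.33866020e+00, -1.74103231e-01]), 'joint_velocities': array([-0.00047693, -0.00140951, -0.00349003, -0.00054152, -0.00248229,
        0.00019078]), 'joint_torque': array([-5.16300242e-04, -4.30674255e+01, -3.27126861e+01, -1.71387833e-04,
        2.81692432e-03,  1.21134838e-05]), 'position': array([0.2598825 , 0.5952501 , 0.23027538]), 'eef_rot': array([-0.59143873,  0.59189259,  0.38664219, -0.38777725]), 'force': array([-1.06778461,  0.33584089,  0.00186983]), 'wrist_torque': array([-0.01731726,  0.016993  , -0.02519875]), 'width': 0.08554017580607838} 0.0187
```

View pics/top0.png

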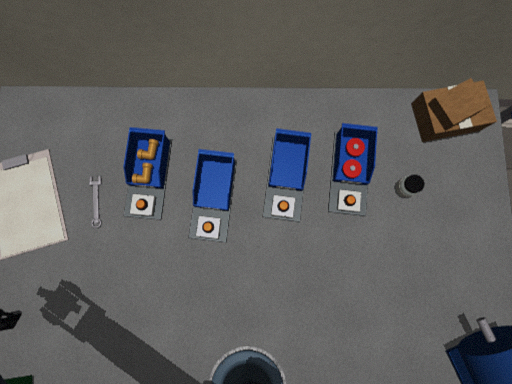

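View pics/side0.png

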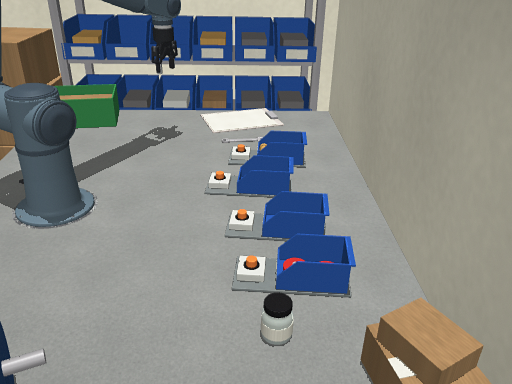

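The top picture shows four stations. The elbows are in the leftmost bin (button at 141,204) and the handwheels in the rightmost (350,200). The two middle bins are empty, with buttons at about (208,227) and (283,206). Next I'll measure these.

```bash
cat > h.py <<'E'
import numpy as np, cv2
from scipy.spatial.transform import Rotation as R
def ray(info,uv):
    K=info["K"];Rm,_=cv2.Rodrigues(info["rvec"]);t=info["tvec"]
    d=Rm.T@np.linalg.inv(K)@np.array([uv[0],uv[1],1.]);c=-Rm.T@t
    return c,d
def onz(info,uv,z):
    c,d=ray(info,uv);return c+d*(z-c[2])/d[2]
def orange(im):
    hsv=cv2.cvtColor(im,cv2.COLOR_RGB2HSV)
    m=cv2.inRange(hsv,(7,150,90),(18,255,255))
    n,l,st,ce=cv2.connectedComponentsWithStats(m)
    return [(ce[i].round(1),st[i]) for i in range(1,n) if st[i,4]>25]
def tool(s):
    q=s["eef_rot"];return R.from_quat([q[1],q[2],q[3],q[0]]).as_matrix(),s["position"]
E
python3 - <<'E'
from h import *
from cell import robot,vision
ims={n:cv2.imread(f"pics/{n}0.png")[:,:,::-1].copy() for n in("top","side")}
for n in ims:
    info=vision.camera_info(n)
    for c,st in orange(ims[n]): print(n,c,st,onz(info,c,0.046 if n=="side" else .049).round(4))
Rm,p=tool(robot.state());print(Rm.round(3),p)
# big crop
cv2.imwrite("pics/topc.png",cv2.resize(cv2.imread("pics/top0.png")[115:250,110:390],None,fx=2.8,fy=2.8,interpolation=cv2.INTER_CUBIC))
E
```

```text
top [148.3 150.1] [138 139  20  20 190] [0.714 0.317 0.049]
top [142.5 174.6] [132 164  20  19 180] [0.6345 0.3309 0.049 ]
top [350.5 199.4] [347 195   8   9  55] [ 0.5596 -0.318   0.049 ]
top [140.4 203.6] [137 200   8   8  54] [0.5428 0.3321 0.049 ]
top [283.5 205.1] [280 201   8   9  59] [ 0.5406 -0.11    0.049 ]
top [207.2 226.3] [203 222   9   9  61] [0.4739 0.124  0.049 ]
side [240.8 147.4] [238 144   7   8  42] [0.5432 0.3188 0.046 ]
side [219.5 174.5] [216 171   8   8  60] [0.474  0.1092 0.046 ]
side [241.7 213.6] [238 209   9  10  78] [ 0.5403 -0.1222  0.046 ]
side [251.1 261.5] [246 256  11  12 116] [ 0.5591 -0.3311  0.046 ]
[[ 0.4   -0.001 -0.916]
 [ 0.916 -0.001  0.4  ]
 [-0.002 -1.     0.   ]] [0.2598825  0.5952501  0.23027538]
```

View pics/topc.png

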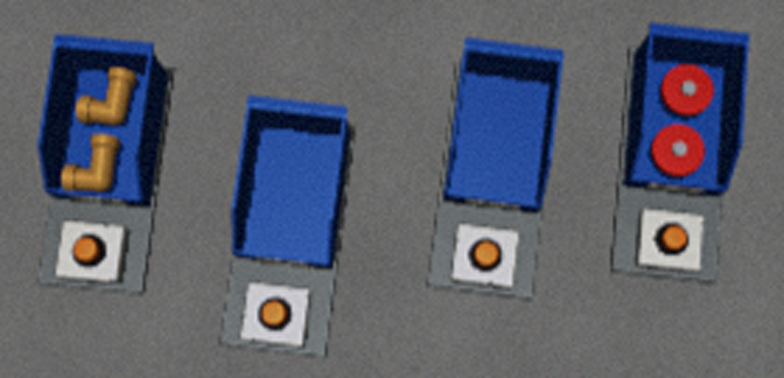

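>>> move_arm(
  steps=[
    [255,-32,0,-35,0],
    [255,-64,0,-70,0],
    [255,-96,0,-105,0],
    [255,-128,0,-140,0],
    [255,-160,0,-175,0],
    [255,-192,0,-210,0],
    [255,-224,0,-245,0],
    [255,-256,0,-280,0],
    [255,-288,0,-315,0],
    [255,-320,0,-350,0],
    [255,-349,0,-386,0],
    [255,-349,0,-386,0],
  ],
  newtons=40,
)

```text
time_s: 1.3
position: [0.4759, 0.1172, 0.2312]
eef_rot: [-0.593, 0.593, 0.385, -0.385]
force: [-0.0, 0.5, 0.7]
width: -0.0001
```

```bash
cat > w.py <<'E'
import sys
from h import *
from cell import robot,vision
s=robot.state(); im=vision.camera("wrist"); info=vision.camera_info("wrist")
Rm,p=tool(s); H=info["hand_eye"]; K=info["K"]
T=np.eye(4);T[:3,:3]=Rm;T[:3,3]=p; C=T@H
print("t",s["time_s"],"p",p.round(4),"F",s["force"].round(2),"w",round(s["width"],4)); print(Rm.round(3))
for c,st in orange(im):
    d=C[:3,:3]@np.linalg.inv(K)@[c[0],c[1],1]; q=C[:3,3]+d*(0.047-C[2,3])/d[2]
    print(c,st,q.round(4),"tool mm",(1000*Rm.T@(q-p)).round(1))
cv2.imwrite(f"pics/{sys.argv[1]}.png",im[:,:,::-1])
E
python3 w.py w1
```

```text
t 1.3 p [0.4759 0.1172 0.2312] F [-0.03  0.45  0.69] w -0.0001
[[ 0.406  0.    -0.914]
 [ 0.914 -0.001  0.406]
 [-0.001 -1.    -0.001]]
[467.6 146.7] [452 135  31  25 567] [0.5405 0.3321 0.047 ] tool mm [222.8 184.   28.4]
[264.  167.4] [253 155  23  25 461] [0.4731 0.1253 0.047 ] tool mm [  6.5 184.2   5.9]
[470.8 269.4] [468 261   7  19  36] [0.6855 0.3006 0.047 ] tool mm [ 252.9  184.  -116.9]
[112.5 290.5] [101 279  25  25 404] [ 0.5373 -0.1037  0.047 ] tool mm [-176.7  184.4 -145.8]
[473.2 295.4] [470 287  12  17  33] [0.7216 0.2949 0.047 ] tool mm [ 262.4  184.1 -152.1]
```

View pics/w1.png

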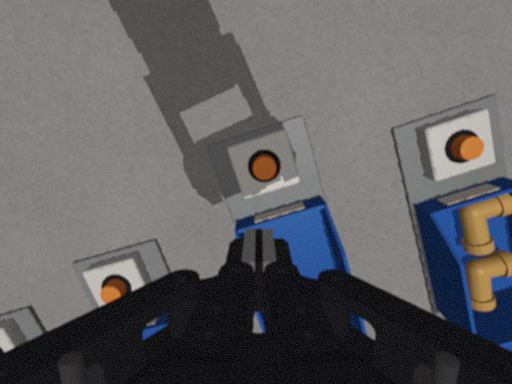

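The wrist view shows the button at (264,167), with the empty bin directly behind it. It agrees with the top-camera fix to within 1.5 mm, so I'll descend to just above it.

>>> move_arm(
  steps=[
    [255,7,30,6,0],
    [255,7,70,6,0],
    [255,7,110,6,0],
    [255,7,140,6,0],
    [255,7,160,6,0],
    [255,7,170,6,0],
    [255,7,170,6,0],
    [255,7,170,6,0],
  ],
)

```text
time_s: 2.15
position: [0.4721, 0.1307, 0.0622]
eef_rot: [-0.591, 0.592, 0.388, -0.387]
force: [0.8, 0.1, 0.5]
width: -0.0002
```

```bash
python3 w.py w2
```

```text
t 2.15 p [0.4721 0.1307 0.0622] F [0.79 0.06 0.46] w -0.0002
[[ 0.4    0.001 -0.917]
 [ 0.917  0.     0.4  ]
 [ 0.001 -1.    -0.001]]
[246.3 224.1] [227 211  44  33 753] [0.4643 0.1272 0.047 ] tool mm [-6.3 15.2  5.8]
```

View pics/w2.png

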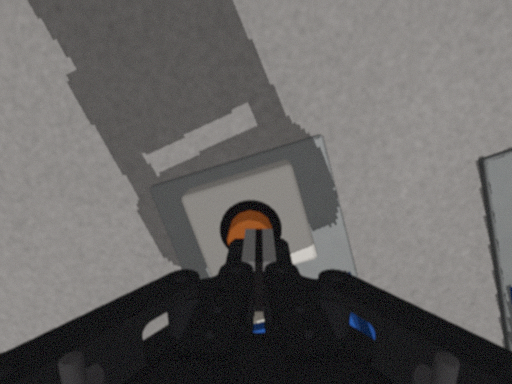

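>>> move_arm(
  steps=[
    [255,-5,0,-3,0],
    [255,-5,5,-3,0],
    [255,-5,10,-3,0],
    [255,-5,13,-3,0],
    [255,-5,15,-3,0],
    [255,-5,17,-3,0],
    [255,-5,19,-3,0],
    [255,-5,19,-3,0],
    [255,-5,19,-3,0],
  ],
)

```text
time_s: 3.1
position: [0.4722, 0.1244, 0.0423]
eef_rot: [0.592, -0.592, -0.387, 0.387]
force: [-1.6, -0.3, 2.6]
width: 0.0005
```

>>> move_arm(
  steps=[
    [255,0,1,0,0],
    [255,0,2,0,0],
    [255,0,3,0,0],
    [255,0,4,0,0],
    [255,0,5,0,0],
    [255,0,5,0,0],
    [255,0,5,0,0],
  ],
)

```text
time_s: 3.8
position: [0.4724, 0.1244, 0.0374]
eef_rot: [0.592, -0.592, -0.387, 0.387]
force: [-1.6, -0.6, 4.3]
width: -0.0001
```

>>> move_arm(
  steps=[
    [255,0,1,0,0],
    [255,0,2,0,0],
    [255,0,2,0,0],
    [255,0,2,0,0],
  ],
)

```text
time_s: 4.2
position: [0.4724, 0.1244, 0.0358]
eef_rot: [0.592, -0.592, -0.387, 0.387]
force: [-2.4, -0.1, 8.5]
width: 0.0003
```

8.5 N is above the sliding force and the depth matches the stop, so this button is in. I'll go up and across to the second one.

>>> move_arm(
  steps=[
    [255,0,-20,0,0],
    [255,0,-60,0,0],
    [255,0,-110,0,0],
    [255,0,-160,0,0],
    [255,0,-185,0,0],
    [255,-37,-185,-31,0],
    [255,-74,-185,-62,0],
    [255,-111,-185,-92,0],
    [255,-148,-185,-123,0],
    [255,-185,-185,-154,0],
    [255,-185,-185,-154,0],
    [255,-185,-185,-154,0],
  ],
)

```text
time_s: 5.4
position: [0.5392, -0.1076, 0.2195]
eef_rot: [0.592, -0.592, -0.386, 0.387]
force: [0.5, -0.0, -0.8]
width: -0.0
```

```bash
python3 w.py w3
```

```text
t 5.4 p [ 0.5392 -0.1076  0.2195] F [ 0.49 -0.03 -0.81] w -0.0
[[ 0.402 -0.001 -0.916]
 [ 0.916  0.001  0.402]
 [ 0.    -1.     0.001]]
[454.   15.1] [439   0  31  31 742] [0.4739 0.1185 0.047 ] tool mm [180.7 172.7 150.5]
[257.1 176.5] [245 164  25  26 505] [ 0.5401 -0.109   0.047 ] tool mm [ -1.  172.5  -1.6]
[ 98.7 261.3] [ 86 249  27  25 489] [ 0.5579 -0.3136  0.047 ] tool mm [-181.1  172.3 -100.2]
```

View pics/w3.png

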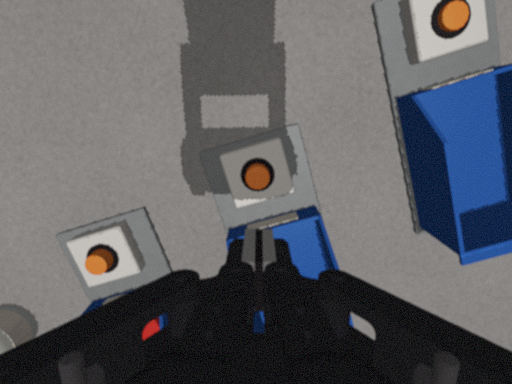

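The second empty bin's button is at (257,176), 1–2 mm from the tool axis, and top and wrist agree on (0.540, -0.109). The first button, at the upper right (454,15), looks lower in its collar. I'll descend now.

>>> move_arm(
  steps=[
    [255,-1,30,-2,0],
    [255,-1,75,-2,0],
    [255,-1,115,-2,0],
    [255,-1,145,-2,0],
    [255,-1,158,-2,0],
    [255,-1,164,-2,0],
    [255,-1,168,-2,0],
    [255,-1,171,-2,0],
    [255,-1,173,-2,0],
    [255,-1,175,-2,0],
    [255,-1,177,-2,0],
    [255,-1,177,-2,0],
  ],
)

```text
time_s: 6.65
position: [0.5416, -0.1088, 0.044]
eef_rot: [-0.591, 0.592, 0.388, -0.387]
force: [1.7, 0.1, 3.4]
width: 0.0004
```

>>> move_arm(
  steps=[
    [255,0,1,0,0],
    [255,0,2,0,0],
    [255,0,3,0,0],
    [255,0,4,0,0],
    [255,0,5,0,0],
    [255,0,6,0,0],
    [255,0,7,0,0],
    [255,0,7,0,0],
    [255,0,7,0,0],
  ],
)

```text
time_s: 7.55
position: [0.5409, -0.1087, 0.0366]
eef_rot: [-0.592, 0.592, 0.387, -0.387]
force: [0.7, -1.0, 5.4]
width: 0.0
```

>>> move_arm(
  steps=[
    [255,0,1,0,0],
    [255,0,1.5,0,0],
    [255,0,1.5,0,0],
    [255,0,1.5,0,0],
  ],
)

```text
time_s: 7.95
position: [0.541, -0.1087, 0.0355]
eef_rot: [-0.592, 0.592, 0.387, -0.387]
force: [-0.7, -0.3, 9.2]
width: 0.0002
```

>>> move_arm(
  steps=[
    [255,0,-20,0,0],
    [255,0,-60,0,0],
    [255,0,-110,0,0],
    [255,0,-160,0,0],
    [255,0,-200,0,0],
    [255,20,-200,40,0],
    [255,40,-200,80,0],
    [255,65,-200,120,0],
    [255,65,-200,127,0],
    [255,65,-200,127,0],
  ],
)

```text
time_s: 8.95
position: [0.4489, 0.0028, 0.2337]
eef_rot: [0.592, -0.591, -0.387, 0.388]
force: [0.5, -0.0, 0.6]
width: 0.0001
```

```bash
python3 w.py w4
python3 - <<'E'
from h import *
from cell import vision,robot
for n in ("side","top"):
    im=vision.camera(n); cv2.imwrite(f"pics/{n}1.png",im[:,:,::-1])
    old=cv2.imread(f"pics/{n}0.png")[:,:,::-1].copy()
    print(n,[(c.tolist(),st[2:].tolist()) for c,st in orange(old)]);print(n,[(c.tolist(),st[2:].tolist()) for c,st in orange(im)])
a=cv2.imread("pics/side0.png")[130:300,195:365];b=cv2.imread("pics/side1.png")[130:300,195:365]
cv2.imwrite("pics/sc.png",cv2.resize(np.hstack([a,b]),None,fx=2.3,fy=2.3,interpolation=cv2.INTER_CUBIC))
print(robot.state()["force"],robot.state()["time_s"])
E
```

```text
t 8.95 p [0.4489 0.0028 0.2337] F [ 0.45 -0.01  0.61] w 0.0001
[[ 0.399 -0.002 -0.917]
 [ 0.917  0.     0.399]
 [-0.001 -1.     0.002]]
[368.6 148. ] [356 136  26  25 487] [0.4714 0.1222 0.047 ] tool mm [118.7 186.7  26.6]
[205.3 270.9] [195 263  21  17 266] [ 0.5337 -0.1031  0.047 ] tool mm [ -63.2  186.5 -120.4]
side [([240.8, 147.4], [7, 8, 42]), ([219.5, 174.5], [8, 8, 60]), ([241.7, 213.6], [9, 10, 78]), ([251.1, 261.5], [11, 12, 116])]
side [([240.8, 147.6], [7, 7, 40]), ([219.5, 176.0], [8, 5, 36]), ([241.8, 215.4], [9, 6, 49]), ([251.1, 261.5], [11, 12, 116])]
top [([148.3, 150.1], [20, 20, 190]), ([142.5, 174.6], [20, 19, 180]), ([350.5, 199.4], [8, 9, 55]), ([140.4, 203.6], [8, 8, 54]), ([283.5, 205.1], [8, 9, 59]), ([207.2, 226.3], [9, 9, 61])]
top [([148.5, 150.1], [20, 20, 194]), ([142.7, 174.6], [20, 19, 185]), ([350.5, 199.4], [8, 9, 55]), ([140.4, 203.6], [8, 8, 54]), ([283.1, 205.5], [9, 8, 58]), ([205.8, 226.1], [5, 8, 26])]
[-0.01037245 -0.25615621  0.22057109] 9.1
```

View pics/sc.png

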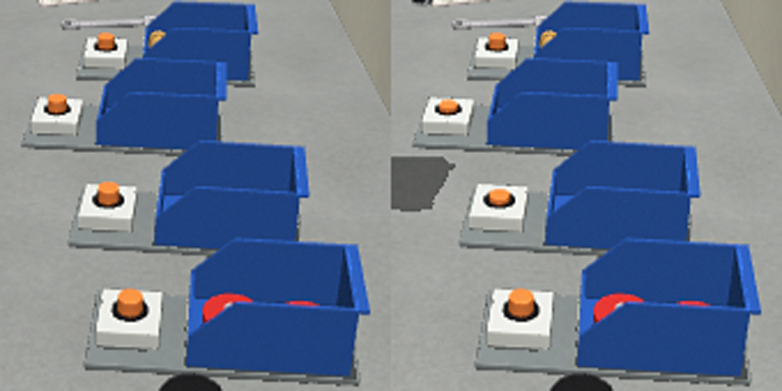

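View pics/w4.png

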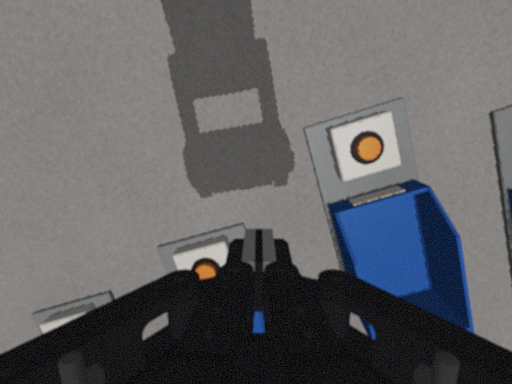

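In the side view (before on the left, after on the right), both middle buttons now sit low. The outer two and all the bins are unchanged, and the arm is clear. I'll hand it in.

```bash
python3 -c "
from cell import robot
print(robot.close_job(), robot.state()['time_s'])"
```

```text
the job is handed in; nothing more can be done
the job is handed in; nothing more can be done
```

I pressed both empty bins' buttons, the two middle stations at about (0.473, 0.125) and (0.540, -0.109), with the closed fingertips. I then withdrew to about z = 0.23 m and handed the job in at about 9 s.

**Pressing:** The readings ended at 8.5 N with the tip at 35.8 mm, and 9.2 N with the tip at 35.5 mm. Both are above the sliding force and just below the 39 mm stop height. That fits a button at its stop with a slightly squeezed cap, but the travel itself was not measured.

**Last checks:** Before and after side pictures show both middle buttons low. The stocked bins' buttons, the bins and the contents in view showed no shift. The jar and wrench were not measured, but the arm stayed well away from them. The force on the tool read about zero after withdrawing.

**Disagreements:** At first the side camera put the button centres about 13 mm off in y from the top camera. I put this down to it seeing the buttons' sides. The top and wrist cameras agreed to about 1.5 mm, so I used those. In the last top picture one pressed button's orange patch was smaller than before (26 px against 61), probably because of the arm or its shadow. The side and wrist views showed that button whole.

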